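# Measure the travel of a model crawler's track tensioner

### The job

The sprung track tensioner of the model crawler is mounted on a test plate. With closed fingers push the post on its idler wheel round (do not grip it) until the arm is hard up against the rubber bump stop, keep it pressed there for about a second with roughly 18 N on the post (never more than 25 N) while you note where the pointer stands on the scale, then ease it all the way back to rest without letting it snap back. Then take the marker hand by its knob, set it to the place on the scale where the pointer stood, and let go; leave the other things on the bench alone.

Things in the scene. Friction and masses are not known exactly. Their poses are not given: they have to be found in the camera images.
- gauge: grey-painted test plate fixed to the bench, 12 mm thick, carrying the parts below. Origin on the pivot axis (vertical pin, 22 mm diameter, top 64 mm above the bench) at the plate's underside; z up; +x from the pivot to the middle of the white arc scale. The plate spans x -45 to +230 mm, y -135 to +135 mm
- scale_zero (a point): zero of the white arc scale, 158 mm from the pivot axis, in the direction -0.45 rad from the gauge's +x, 14 mm above the bench. The scale is an arc about the pivot, radius 142 to 174 mm; ticks every 0.04 rad (each fifth longer) up to 1.0 rad, growing counter-clockwise seen from above
- idler_arm (a joint): sprung arm (dark steel, 16 mm wide, 31 to 41 mm above the bench) on the pivot: 0 = at rest, over the scale's zero; grows counter-clockwise seen from above, up to the bump stop. A spring pulls it to 0: square push at the post 4 N to start, plus 0.8 N per 0.1 rad, up to 11 N; anything more is the stop. Let go, it snaps back (over 3 rad/s)
- hub_post (a point): upright steel post, 14 mm diameter, 55 to 91 mm above the bench, on the idler wheel (48 mm diameter, 40 to 55 mm above the bench) at the arm's end, 110 mm from the pivot axis on the arm's centre line. The point lies on the post's axis, 78 mm above the bench. Push on its clockwise side to deflect the arm
- pointer_tip (a point): tip of the thin dark steel pointer (seen only, 3 mm wide) that carries the arm's centre line on over the scale, 168.5 mm from the pivot axis, 36 mm above the bench
- stop_post (a point): rubber bump stop, upright, 12 mm diameter, to 46 mm above the bench, clamped in a new place each time, 0.45 to 0.8 rad round from the arm's rest. Point on its axis, 36 mm above the bench. When the arm's counter-clockwise flank touches it, the arm's centre line runs parallel to this point's x axis, 14 mm to its -y side, and the post is 65 mm out along it
- marker (a joint): marker hand: thin brass hand on the same pivot, low over the plate, passing freely under the arm; same zero and sense as the arm, so equal values mean the same place on the scale. Range -0.05 to 1.0 rad, starts at 0 to 0.2; light friction (under 1 N at the knob) holds it where it is left
- marker_knob (a point): upright knob at the end of the marker hand, 16 mm diameter, from 15 to 53 mm above the bench, 195 mm from the pivot axis. The point lies on its axis, 38 mm above the bench
- marker_tip (a point): the reading point of the marker hand (centre line) over the scale, 168.5 mm from the pivot axis, 17.5 mm above the bench
- screwdriver: bystander: screwdriver, 170 mm long, lying on the bench beside the plate; origin at its middle, underneath. Do not disturb
- pot: bystander: small jar, 44 mm diameter, 50 mm high, standing on the bench beside the plate; origin at the centre of its underside. Do not disturb
- spare_wheel: bystander: spare road wheel lying flat on the bench, 48 mm diameter, 21 mm high; origin at the centre of its underside. Do not disturb

How it is judged (in metres and radians):
On the way, in this order (a step that is already met when the one before it is completed fails the run):
1. the arm is held still against the bump stop, with 13 to 26 N of the fingers on it (contact force between the fingers and gauge above 13 N and velocity of joint idler_arm between -0.1 and 0.1 rad/s and y of pointer_tip in the frame of stop_post above -0.0185 m), for 0.5 s.
2. the arm is back at rest (within 0.03 rad) (value of joint idler_arm below 0.03 rad), for 0.2 s.
At the end, for the whole second after the job is handed in: the marker hand's tip stands within about 4.5 mm (0.027 rad, two thirds of a scale division) of where the pointer stood with the arm against the bump stop, at rest and let go; the arm is back at rest (below 0.03 rad) (y of marker_tip in the frame of stop_post between -0.0182 and -0.0088 m and x of marker_tip in the frame of stop_post above 0 m and value of joint idler_arm below 0.03 rad and velocity of joint marker between -0.02 and 0.02 rad/s); the robot touches nothing.
It fails at once if more than 26 N of the fingers on the deflected arm (contact force between the fingers and gauge above 26 N and value of joint idler_arm above 0.05 rad).
It fails at once if the arm snaps back (faster than 3 rad/s) (velocity of joint idler_arm below -3 rad/s).
It fails at once if a bystander is moved by more than 20 mm (distance of any of screwdriver, pot, spare_wheel from where it was at the start of the episode above 0.02 m).
It also fails if it takes over 72 s, if anything falls off the work surface, if the arm or the gripper's body presses on something with over 40 N, if the wrist force passes 120 N, or if a joint passes its speed limit or range.

### The arm

A 7-joint arm with a two-finger parallel gripper is mounted at the origin on the work surface. World frame = base frame: x ahead of the robot, y to its left, z up, the work surface at z = 0. Lengths are in m, angles in degrees, forces in N, time in s.
With the tool pointing down it reaches from about 0.35 to 0.9 m from the base axis. Payload 7.2 kg.
Tool frame: the origin (TCP) lies midway between the tips of the shut fingers; the grasp point (between the pads) lies 19 mm behind it; z points along the fingers, y is the line along which they close (so a half turn about z gives the same grasp; the last joint's range is limited). The gripper opens to 85 mm and grips with 20 to 120 N. Pads are 22 mm wide; open, the fingers measure 114 mm over their backs; the gripper's body (76 mm by 85 mm) begins 54 mm behind the grasp point. The pads swing forward as they close: fully open they stand 13 mm farther back than shut.
Start: joints at [60.149, 23.554, -0.728, 91.456, 0.321, 64.991, -4.71], TCP at [0.273, -0.562, 0.231] pointing down, gripper open.
Joint ranges: [-169.25, 169.25], [-16.82, 113.86], [-84.01, 82.57], [7.8, 145.47], [-59.2, 239.2], [7.22, 106.19], [-163.78, 163.78]. Speed limits (degrees/s): [136.94, 136.94, 172.46, 172.46, 180, 180, 180].

### API

Orientations are given as a 3x3 rotation matrix whose columns are the frame's x, y, z axes.
In Python, from cell import * gives the robot as it stands. The module is installed in compiled form; this text tells all that it offers. Calls block until the motion is done:
- move_to(position, orientation): joint-space move of the TCP to a pose.
- move_straight(position, rotation=None, velocity=0.15): straight line of the TCP; rotation=None keeps the orientation; velocity is the mean speed in m/s.
- goto_joints(angles): joint-space move.
- move_gripper(opening, newtons=None): finger opening in m; newtons is the grip in N (None keeps the last); returns when the fingers have stopped.
- pause(seconds).
- solve_ik(position, orientation): joint angles nearest the present ones, or None.
- capture(name): name is "side" or "top" or "wrist"; returns a dict with "color" (400x640x3 uint8, red, green, blue), "z_map" (400x640 float32, m along the optical axis (not along the pixel's ray), 0 where there is no reading), "fx", "fy", "cx", "cy" (pixels), "origin" and "rotation" of the camera in the world; the wrist camera has in their place "hand_eye" (4x4, takes a point from camera to tool coordinates, whose origin is the TCP and whose axes are the flange's). Camera axes: x right, y down, z forward; pixel columns grow to the right and rows downward; lengths in m; the calibration is good to about 2 mm. A picture is of the moment at which its call begins: read the wrist's pose just before it.
A pose or a line that the arm cannot do raises PlanningError and nothing moves.
- hand_in(): hands the job in; it is judged then, once.
Trained networks look in the newest picture that a camera, given by its name, has taken for a name from the list of things; names that differ only in an ending like _2 or _b are one class to them, and where a whole thing is asked for, a point or a joint stands for the part that bears it (a point fixed in the world has none). Each returns a list of dicts, best first, with "score" (0 to 1); they miss things now and then, are a little off and sometimes report something else, mostly with a low value. They report only what shows in the picture. A call takes as long as a camera call.
- look_for(camera, query): "box" ([left, top, right, bottom] as shares, 0 to 1, of the picture: columns of its width, rows of its height, round what is visible of it).
- silhouettes(camera, query): "region" (400x640 bool, what is visible of it) and "box" ([left, top, right, bottom] as shares, 0 to 1, of the picture: columns of its width, rows of its height, round what is visible of it).
Readings, each from a call of its own:
- get_time_s(): time.
- get_joints(): joint angles.
- get_joint_velocities(): joint speeds.
- get_joint_efforts(): joint torques, N m.
- get_ee_pos(): TCP position.
- get_orientation(): TCP orientation.
- get_wrist_force(): force on the tool from outside, world axes, zero at the start.
- get_moment(): the same for the moment, N m.
- get_opening(): finger opening in m.
- get_finger_force(): force on a finger pad.
Only numpy, scipy, OpenCV 4.12 (cv2) and the standard library are available. Lean on these libraries where they do the work, as an engineer would, in place of code of your own. Each camera call takes 0.05 s, during which the arm holds its last target. There are 200 camera calls.

## Working session

There is one attempt and no reset: what is moved stays moved. The work goes in short steps, each a Python script; the robot and the scene stay as the last script left them, time stands still between calls to the robot, and variables do not carry over. Pictures are saved under pics/ and viewed, at most 10 in all, crops included, and the job is handed in when it is done.

```bash
mkdir -p pics; cat > h.py <<'E'
from cell import *
import numpy as np, cv2
def pose(c):
    if "origin" in c: return np.array(c["rotation"]),np.array(c["origin"])
def world(c,u,v,z=None,h=None):
    """pixel arrays -> world; depth z, or intersect with plane height h"""
    R,o=c["pose"]
    d=np.stack([(np.asarray(u)-c["cx"])/c["fx"],(np.asarray(v)-c["cy"])/c["fy"],np.ones(np.shape(u))],-1)@R.T
    s=np.asarray(z) if h is None else (h-o[2])/d[...,2]
    return o+d*s[...,None]
def cap(n):
    if n=="wrist":
        p,R=np.array(get_ee_pos()),np.array(get_orientation())
        c=capture(n); H=np.array(c["hand_eye"]); c["pose"]=(R@H[:3,:3],p+R@H[:3,3])
    else:
        c=capture(n); c["pose"]=(np.array(c["rotation"]),np.array(c["origin"]))
    return c
def proj(c,P):
    R,o=c["pose"]; q=(np.asarray(P)-o)@R
    return np.stack([q[...,0]/q[...,2]*c["fx"]+c["cx"],q[...,1]/q[...,2]*c["fy"]+c["cy"]],-1)
def save(c,f): cv2.imwrite("pics/"+f,c["color"][:,:,::-1])
E
python3 - <<'E'
from h import *
print(get_time_s(),get_orientation())
for n in("top","side"):
    c=cap(n);save(c,n+"0.png");print(n,c["pose"],c["fx"])
    for q in["gauge","hub_post","pointer_tip","stop_post","marker_knob","marker","idler_arm","screwdriver","pot","spare_wheel"]:
        for s in silhouettes(n,q)[:2]:
            m=s["region"]; v,u=np.nonzero(m&(c["z_map"]>0))
            if len(u)==0: continue
            P=world(c,u,v,c["z_map"][v,u]); print(q,round(s["score"],2),len(u),np.median(P,0).round(3),P.min(0).round(3),P.max(0).round(3),int(u.mean()),int(v.mean()))
E
```

```text
0.0 [[ 8.99196827e-01  4.37543566e-01 -8.33340057e-04]
 [ 4.37544343e-01 -8.99195691e-01  1.43456297e-03]
 [-1.21651992e-04 -1.65457770e-03 -9.99998624e-01]]
top (array([[ 0.00873665, -0.98305084,  0.18312485],
       [-0.99977387, -0.01213794, -0.01746097],
       [ 0.01938778, -0.18293089, -0.98293459]]), array([0.35883687, 0.03553372, 1.06569377])) 412.29674747439236
gauge 0.59 10865 [ 0.534 -0.059  0.011] [ 0.396 -0.203 -0.007] [0.686 0.079 0.094] 355 212
gauge 0.53 560 [ 0.524 -0.093  0.053] [ 0.43  -0.13   0.009] [ 0.576 -0.041  0.094] 368 219
hub_post 0.77 572 [ 0.522 -0.092  0.053] [ 0.43  -0.13   0.008] [ 0.565 -0.039  0.094] 368 220
pointer_tip 0.84 502 [ 0.527 -0.094  0.053] [ 0.431 -0.13   0.008] [ 0.565 -0.041  0.094] 369 217
stop_post 0.4 63 [ 0.502 -0.023  0.023] [ 0.49  -0.032  0.017] [ 0.516 -0.014  0.048] 341 223
marker_knob 0.37 332 [ 0.453 -0.297  0.022] [ 0.416 -0.327 -0.005] [ 0.538 -0.28   0.028] 449 244
marker_knob 0.25 277 [0.455 0.143 0.018] [ 0.432  0.12  -0.002] [0.478 0.166 0.023] 276 242
marker 0.44 61 [ 0.619 -0.132  0.04 ] [ 0.581 -0.142  0.012] [ 0.63
[... 937 characters left out ...]
36  0.01 ] [ 0.588 -0.027  0.094] 327 262
stop_post 0.47 120 [ 0.505 -0.03   0.023] [ 0.491 -0.038  0.011] [ 0.519 -0.006  0.049] 318 243
marker_knob 0.73 86 [ 0.624 -0.143  0.044] [ 0.618 -0.146  0.016] [ 0.633 -0.132  0.056] 382 273
marker_knob 0.57 794 [ 0.523 -0.099  0.05 ] [ 0.431 -0.135  0.01 ] [ 0.567 -0.027  0.094] 326 262
idler_arm 0.84 1000 [ 0.522 -0.096  0.046] [ 0.43  -0.136  0.01 ] [ 0.594 -0.02   0.094] 326 261
idler_arm 0.25 904 [ 0.468 -0.302  0.022] [ 0.417 -0.323 -0.002] [ 0.582 -0.264  0.029] 328 366
pot 0.6 330 [0.621 0.153 0.038] [ 0.603  0.141 -0.001] [0.661 0.236 0.054] 348 178
spare_wheel 0.61 273 [0.456 0.134 0.019] [ 0.433  0.116 -0.   ] [0.48  0.177 0.025] 288 198
```

```bash
python3 - <<'E'
from h import *
for n in("top","side"):
    c=cap(n)
    q={k:silhouettes(n,k) for k in("gauge","idler_arm","stop_post","marker_knob")}
    v,u=np.mgrid[0:400,0:640]; P=world(c,u,v,c["z_map"])
    ok=c["z_map"]>0
    x0=(P[...,0]>.39)&(P[...,0]<.70)&(P[...,1]>-.22)&(P[...,1]<.1)&ok
    for lo,hi in((.085,.1),(.058,.07),(.043,.0575)):
        m=(x0&(P[...,2]>lo)&(P[...,2]<hi)).astype(np.uint8)
        k,l,st,ce=cv2.connectedComponentsWithStats(m)
        for i in range(1,k):
            if st[i,4]>5: 
                p=P[l==i]; print(n,lo,st[i,4],p.mean(0).round(4),p.min(0).round(3),p.max(0).round(3),ce[i].round())
    m=(x0&(P[...,2]<.03)&(P[...,2]>.006)).astype(np.uint8)
    cn=max(cv2.findContours(m,0,2)[0],key=cv2.contourArea)
    pts=world(c,cn[:,0,0],cn[:,0,1],h=.012)[:,:2].astype(np.float32)
    print(cv2.minAreaRect(pts), cv2.boxPoints(cv2.minAreaRect(pts)))
    im=c["color"][:,:,::-1]
    a,b=(130,270),(260,460)
    if n=="side":a,b=(150,350),(220,460)
    im=im[a[0]:a[1],b[0]:b[1]]
    cv2.imwrite(f"pics/{n}1.png",cv2.resize(im,None,fx=800/im.shape[1] if n=="top" else 3,fy=800/im.shape[1] if n=="top" else 3,interpolation=cv2.INTER_CUBIC))
E
```

```text
top 0.085 24 [ 0.5434 -0.1077  0.0901] [ 0.538 -0.115  0.086] [ 0.551 -0.102  0.094] [378. 204.]
top 0.058 7 [ 0.54   -0.1048  0.0641] [ 0.537 -0.111  0.058] [ 0.545 -0.101  0.069] [375. 207.]
top 0.058 109 [ 0.4466 -0.0571  0.062 ] [ 0.431 -0.071  0.058] [ 0.461 -0.042  0.067] [356. 245.]
top 0.043 35 [ 0.624  -0.1349  0.0505] [ 0.617 -0.143  0.045] [ 0.631 -0.128  0.054] [386. 176.]
top 0.043 233 [ 0.5423 -0.1076  0.0537] [ 0.521 -0.131  0.043] [ 0.568 -0.085  0.057] [376. 207.]
top 0.043 16 [ 0.5039 -0.0239  0.0455] [ 0.499 -0.028  0.043] [ 0.509 -0.018  0.049] [342. 222.]
top 0.043 11 [ 0.4694 -0.0594  0.0507] [ 0.463 -0.066  0.043] [ 0.477 -0.052  0.056] [357. 236.]
top 0.043 7 [ 0.4475 -0.0421  0.0482] [ 0.442 -0.043  0.043] [ 0.455 -0.041  0.057] [350. 245.]
top 0.043 11 [ 0.4352 -0.05    0.0508] [ 0.43  -0.058  0.044] [ 0.442 -0.045  0.057] [353. 250.]
((0.5379220843315125, -0.05973799526691437), (0.2689524292945862, 0.2739160358905792), 88.17815399169922) [[ 0.39675802 -0.18979208]
 [ 0.6705356  -0.19850038]
 [ 0.67908615  0.07031609]
 [ 0.40530854  0.07902439]]
side 0.085 4
[... 289 characters left out ...]
.043 23 [ 0.5051 -0.0268  0.046 ] [ 0.5   -0.032  0.043] [ 0.511 -0.019  0.048] [318. 237.]
side 0.043 20 [ 0.4734 -0.0642  0.0494] [ 0.465 -0.071  0.043] [ 0.482 -0.056  0.057] [307. 252.]
side 0.043 69 [ 0.4494 -0.0707  0.049 ] [ 0.433 -0.079  0.043] [ 0.468 -0.058  0.057] [296. 256.]
side 0.043 273 [ 0.5432 -0.1168  0.054 ] [ 0.522 -0.135  0.043] [ 0.568 -0.087  0.057] [343. 266.]
side 0.043 58 [ 0.6255 -0.14    0.0511] [ 0.619 -0.147  0.043] [ 0.633 -0.131  0.056] [384. 270.]
((0.5401303768157959, -0.06445281207561493), (0.2727157175540924, 0.27408432960510254), 88.08551788330078) [[ 0.3986093  -0.19615628]
 [ 0.6725406  -0.20531283]
 [ 0.6816515   0.06725065]
 [ 0.40772015  0.07640721]]
```

View pics/top1.png

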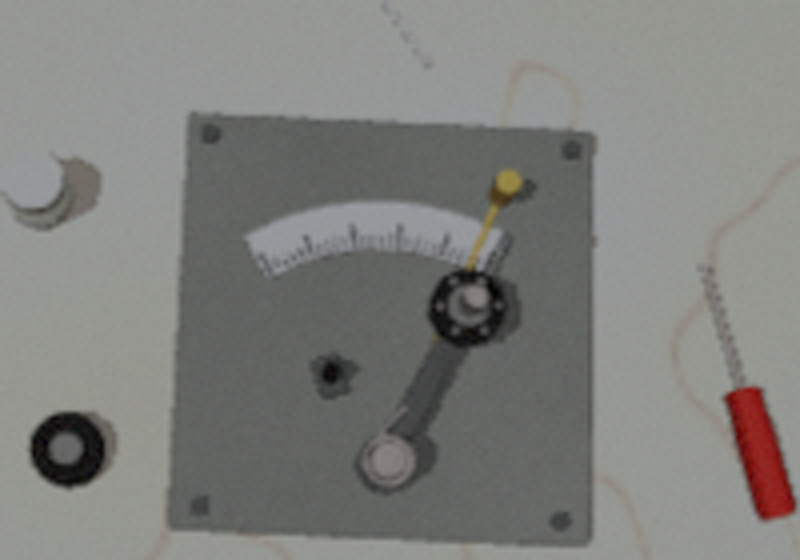

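View pics/side1.png

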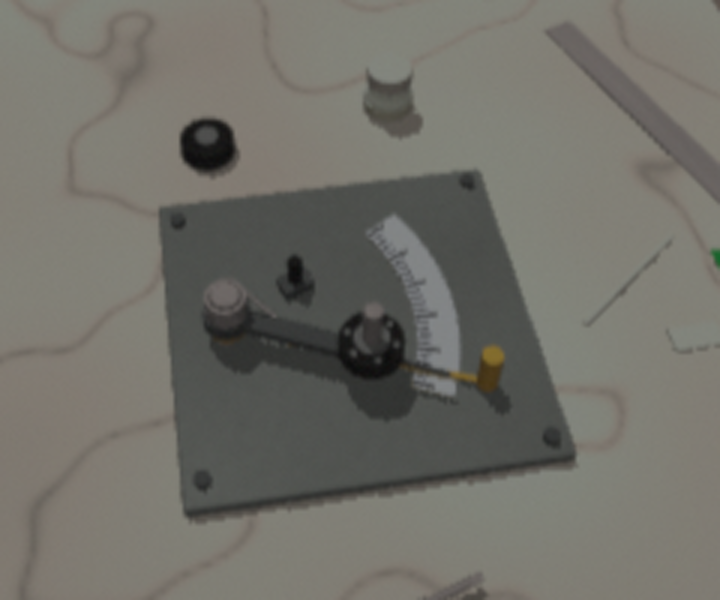

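The top view (crop, about 4.2x) shows the pivot at (388,460), the hub post at (475,297), the bump stop at (330,373) and the marker knob at (508,183). The side view agrees, and nothing stands clockwise of the post. I'll approach and find contact there.

```bash
cat >> h.py <<'E'
PIV=np.array([.4469,-.0590]); YAW=-.032; A0=-.45+YAW; Z=.067
def push_pose(val,off):
    """TCP so that its +x face (off ahead of TCP to post axis) is behind the post at arm value val"""
    f=A0+val; t=np.array([-np.sin(f),np.cos(f)]); r=np.array([np.cos(f),np.sin(f)])
    p=PIV+.110*r-off*t
    return [p[0],p[1],Z],np.array([[t[0],t[1],0],[t[1],-t[0],0],[0,0,-1.]]).T,t
def ft(t,base): return float((np.array(get_wrist_force())-base)[:2]@t)
E
python3 - <<'E'
from h import *
p,R,t=push_pose(0,.045)
move_gripper(0,40)
move_to([p[0],p[1],.2],R); move_straight(p)
print(get_time_s(),get_joints(),get_ee_pos(),get_opening())
pause(.3); b=np.array(get_wrist_force()); np.save("b.npy",b); print(b)
for off in np.arange(.026,.008,-.001):
    p,R,t=push_pose(0,off); move_straight(p,R,.03)
    f=ft(t,b); e=np.array(get_ee_pos()); print(round(off,4),round(f,2),(e-p).round(4),round(get_time_s(),2))
    if f<-1.5: break
E
```

```text
5.1583 [ 25.57895016  28.64426371 -19.01990923 110.49794459  13.27604907
  42.89229041 -28.67424922] [ 0.52408176 -0.15002756  0.06774067] 0.0001599325033832567
[ 0.15204574  0.74769455 -0.54555259]
0.026 -0.88 [-0.0001 -0.0001 -0.0001] 6.24
0.025 -0.88 [-0.     -0.0001  0.    ] 6.49
0.024 -0.51 [0.     0.0001 0.    ] 6.74
0.023 -1.31 [ 0.      0.0001 -0.    ] 6.99
0.022 -0.77 [0.     0.0001 0.    ] 7.24
0.021 -0.95 [0.0001 0.0001 0.    ] 7.49
0.02 -1.0 [0.     0.0001 0.    ] 7.74
0.019 -1.02 [0.0001 0.0001 0.    ] 7.99
0.018 -0.13 [0.0001 0.0001 0.    ] 8.24
0.017 -2.21 [-0.0001 -0.0001 -0.    ] 8.49
```

```bash
python3 - <<'E'
from h import *
b=np.load("b.npy"); _,_,t=push_pose(0,0); b[:2]+=-.9*t; np.save("b.npy",b); OFF=.0175
def F(t,n=4):
    s=0
    for _ in range(n): s+=ft(t,b)/n; pause(.02)
    return -s
v=0; log=[]; hold=None
while v<.88:
    v+= .1 if v<.65 else .0027
    if log and log[-1][1]>11.8: v-=.0027-.0009
    p,R,t=push_pose(v,OFF); move_straight(p,R,.04)
    f=F(t,4 if v>.65 else 2); log.append((round(v,4),round(f,2)))
    if f>16.8: break
print(log, get_time_s())
P=[]
for n in("top","side","wrist"):
    c=cap(n); np.savez(f"press_{n}.npz",**{k:np.array(x,dtype=object) if k=="pose" else x for k,x in c.items()}) if 0 else None
    import pickle; pickle.dump(c,open(f"press_{n}.pkl","wb")); save(c,f"press_{n}.png")
for i in range(8):
    pause(.1); P.append(round(F(t),1))
print(P,get_ee_pos(),v,get_time_s())
E
```

```text
[(0.1, 4.51), (0.2, 5.5), (0.3, 6.46), (0.4, 7.36), (0.5, 8.39), (0.6, 9.17), (0.7, 9.81), (0.7027, 9.61), (0.7054, 9.61), (0.7081, 9.96), (0.7108, 9.95), (0.7135, 10.1), (0.7162, 9.71), (0.7189, 9.44), (0.7216, 9.44), (0.7243, 10.05), (0.727, 10.12), (0.7297, 9.75), (0.7324, 9.66), (0.7351, 10.26), (0.7378, 9.79), (0.7405, 10.23), (0.7432, 9.92), (0.7459, 9.86), (0.7486, 10.03), (0.7513, 9.97), (0.754, 10.3), (0.7567, 10.07), (0.7594, 10.04), (0.7621, 10.27), (0.7648, 10.25), (0.7675, 10.54), (0.7702, 10.34), (0.7729, 10.2), (0.7756, 10.48), (0.7783, 10.26), (0.781, 10.6), (0.7837, 10.24), (0.7864, 10.73), (0.7891, 10.64), (0.7918, 10.75), (0.7945, 10.87), (0.7972, 10.2), (0.7999, 10.58), (0.8026, 10.49), (0.8053, 10.51), (0.808, 10.87), (0.8107, 10.31), (0.8134, 10.43), (0.8161, 10.68), (0.8188, 10.35), (0.8215, 10.69), (0.8242, 11.56), (0.8269, 11.8), (0.8296, 12.85), (0.8305, 13.19), (0.8314, 12.86), (0.8323, 13.46), (0.8332, 13.59), (0.8341, 13.85), (0.835, 14.02), (0.8359, 14.26), (0.8368, 14.18), (0.8377, 14.3), (0.8386, 14.78), (0.8395, 14.73), (0.8404, 15.5), (0.8413, 15.3), (0.8422, 15.68), (0.8431, 15.83), (0.844, 16.19), (0.8449, 16.57), (0.8458, 16.71), (0.8467, 16.73), (0.8476, 16.88)] 33.2583
[16.7, 17.0, 17.2, 17.0, 17.0, 17.2, 17.0, 16.7] [ 0.55765382 -0.04114727  0.06715591] 0.8476000000000019 34.7417
```

```bash
python3 - <<'E'
from h import *
import pickle
Pi=[]
for n in("top","side"):
    c=pickle.load(open(f"press_{n}.pkl","rb")); 
    q=proj(c,[[PIV[0]+.14*np.cos(A0+.8),PIV[1]+.14*np.sin(A0+.8),.03]])[0].astype(int)
    im=c["color"][q[1]-40:q[1]+40,q[0]-50:q[0]+50,::-1]; print(n,q)
    Pi.append(cv2.resize(im,None,fx=8,fy=8,interpolation=cv2.INTER_CUBIC)[:,:800])
    # overlay of expected tip positions on values .76 .80 .84 printed
    for v in(.76,.8,.84): print(v,proj(c,[[PIV[0]+.1685*np.cos(A0+v),PIV[1]+.1685*np.sin(A0+v),.036]])[0].round(1))
cv2.imwrite("pics/z.png",cv2.resize(np.vstack(Pi),(500,800))[:600] if 0 else np.hstack([cv2.resize(i,(400,320)) for i in Pi]))
p,R,t=push_pose(.8476,.0175); print(np.array(get_ee_pos())-p, (np.array(get_orientation())-R).round(4).tolist())
E
```

```text
top [338 193]
0.76 [337.8 182.1]
0.8 [335.3 182.8]
0.84 [332.8 183.6]
side [348 232]
0.76 [360.2 228.7]
0.8 [358.7 226.7]
0.84 [357.1 224.7]
[ 0.00176736 -0.00512992  0.00015591] [[0.0057, 0.0021, 0.003], [0.0021, -0.0056, -0.0047], [-0.0054, 0.0012, 0.0]]
```

View pics/z.png

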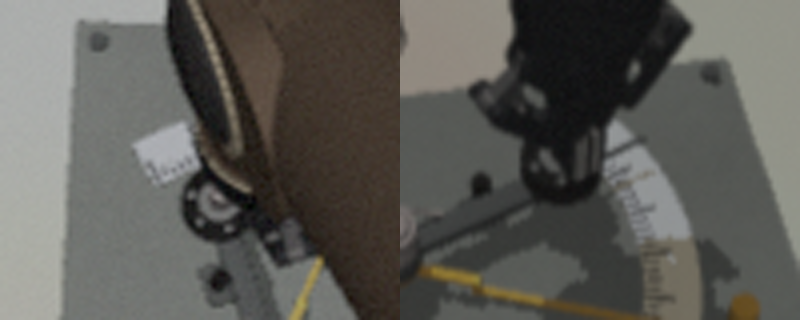

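View pics/press_wrist.png

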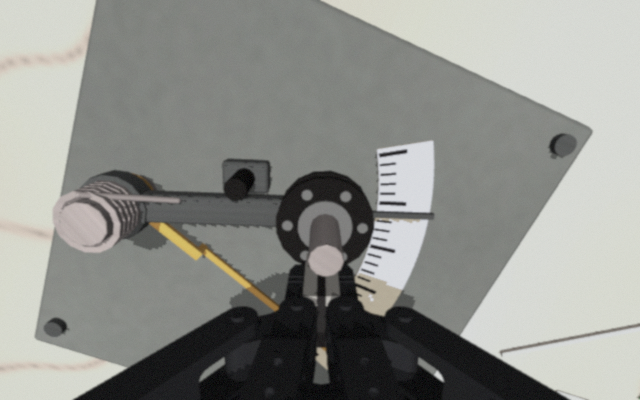

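The wrist view shows the arm pressed against the stop. The pointer tip is at (433,215), just past the long 0.8 tick at (393,204), with the 1.0 tick at (393,153) and the 0.6 tick at (383,247). I'll compute the reading and then ease the arm back.

```bash
python3 - <<'E'
from h import *
import pickle
c=pickle.load(open("press_wrist.pkl","rb"))
W=lambda u,v,h: world(c,np.array([u]),np.array([v]),h=h)[0,:2]
pv=W(84,222,.064); print("piv",pv)
for n,u,v,h in(("tip",432,215.5,.036),("ptr mid",390,213,.036),("1.0",393,153,.014),(".8",393,204,.014),(".6",383,247,.014),("post",325,261,.091)):
    w=W(u,v,h); 
    for o in(pv,PIV): d=w-o; print(n,w.round(4),np.hypot(*d).round(4),(np.arctan2(d[1],d[0])-A0).round(4))
# ease back
b=np.load("b.npy"); e=[]
for v in(.82,.79,.7,.6,.5,.4,.3,.2,.1,.05,.0,-.05,-.15,-.3):
    p,R,t=push_pose(v,.0175); move_straight(p,R,.04)
    e.append((v,round(-ft(t,b),1)))
print(e,get_time_s())
p,R,t=push_pose(-.3,.0175); move_straight([p[0],p[1],.15],None,.2)
move_gripper(.05); print(get_time_s(),get_joints())
c=cap("top"); 
c2=cap("side")
for n,cc in(("top",c),("side",c2)):
    v,u=np.mgrid[0:400,0:640]; P=world(cc,u,v,cc["z_map"]); d=P[...,:2]-PIV; r=np.hypot(d[...,0],d[...,1])
    m=(cc["z_map"]>0)&(r>.175)&(r<.215)&(P[...,2]>.043)&(P[...,2]<.06)&(np.abs(np.arctan2(d[...,1],d[...,0])-A0)<1)
    if m.sum(): 
        q=P[m].mean(0); print(n,m.sum(),q,np.arctan2(*(q[:2]-PIV)[::-1])-A0)
    m=(cc["z_map"]>0)&(r<.13)&(r>.09)&(P[...,2]>.085)&(P[...,2]<.1)
    if m.sum(): q=P[m].mean(0); print("post",q,np.arctan2(*(q[:2]-PIV)[::-1])-A0)
E
```

```text
piv [ 0.44751184 -0.05980824]
tip [ 0.6086 -0.0069] 0.1696 0.7991
tip [ 0.6086 -0.0069] 0.1699 0.7934
ptr mid [ 0.5867 -0.0137] 0.1466 0.8021
ptr mid [ 0.5867 -0.0137] 0.1469 0.7956
1.0 [0.5803 0.0147] 0.1523 0.9929
1.0 [0.5803 0.0147] 0.1524 0.9863
.8 [ 0.5932 -0.0137] 0.1529 0.7886
.8 [ 0.5932 -0.0137] 0.1532 0.7823
.6 [ 0.5992 -0.0421] 0.1528 0.5983
.6 [ 0.5992 -0.0421] 0.1533 0.5926
post [ 0.553 -0.026] 0.1107 0.7918
post [ 0.553 -0.026] 0.1111 0.7832
[(0.82, 11.3), (0.79, 9.8), (0.7, 10.4), (0.6, 8.9), (0.5, 7.1), (0.4, 6.1), (0.3, 6.0), (0.2, 5.2), (0.1, 4.2), (0.05, 4.3), (0.0, 1.4), (-0.05, -0.7), (-0.15, -0.3), (-0.3, -0.4)] 40.0583
41.1583 [ 24.0569199   20.84110334 -16.31245451 108.47647408   7.31077027
  51.70072152 -40.59008671]
top 35 [ 0.6234593  -0.13480116  0.05061061] 0.0764725093307046
post [ 0.54362934 -0.10781776  0.08993339] 0.014612105869544978
side 58 [ 0.62524313 -0.1398643   0.05151521] 0.05630584836721042
post [ 0.53955874 -0.10944826  0.09098708] -0.016573940892137706
```

```bash
cat >> h.py <<'E'
PIV2=np.array([.4475,-.0598])
def knob_pose(val,z=.026,rad=.195):
    f=A0+val; r=np.array([np.cos(f),np.sin(f)]); p=PIV2+rad*r
    return [p[0],p[1],z],np.array([[r[0],r[1],0],[r[1],-r[0],0],[0,0,-1.]]).T
E
python3 - <<'E'
from h import *
import pickle
p,R=knob_pose(.069,.13); print(solve_ik(p,R)); move_to(p,R)
p,R=knob_pose(.069); move_straight(p,R,.12); move_gripper(0,20)
print("op",get_opening(),get_finger_force(),get_wrist_force(),get_time_s())
for v in np.linspace(.069,.80,9)[1:]:
    p,R=knob_pose(v); move_straight(p,R,.08)
pause(.3); e=np.array(get_ee_pos()); print("err",e-p,get_opening(),get_wrist_force(),get_time_s())
move_gripper(.045); p,R=knob_pose(.8,.17); move_straight(p,R,.15)
p,R=knob_pose(.55,.22,.12); move_to(p,R)
pause(.2); c=cap("wrist"); pickle.dump(c,open("fin_wrist.pkl","wb")); save(c,"fin_wrist.png"); print(get_time_s())
E
```

```text
[   8.77616551   30.55739801   -0.94390303   94.9635587     0.58955343
   54.48388147 -106.04232292]
op 0.015296114834272373 21.381595730781555 [ 0.21755128 -0.18073404  4.53490728] 43.7333
err [0.00076657 0.00149398 0.00065702] 0.014779779403391686 [2.03010291 0.90762964 5.79490352] 47.0333
49.2583
```

View pics/fin_wrist.png

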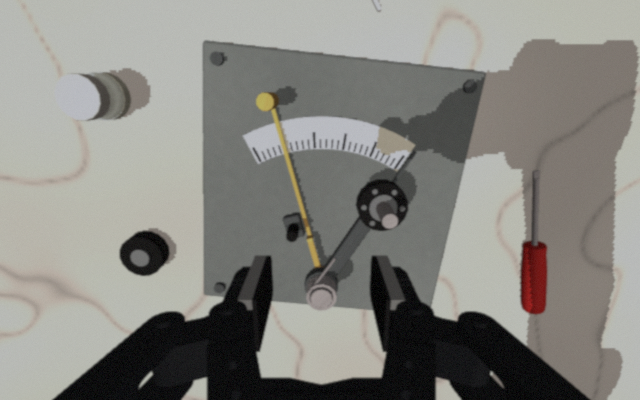

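The marker now stands near the 0.8 tick, at about (288,150), and the arm is back at rest. I'll measure the marker exactly.

```bash
python3 - <<'E'
from h import *
import pickle
c=pickle.load(open("fin_wrist.pkl","rb"))
W=lambda u,v,h: world(c,np.asarray(u,float),np.asarray(v,float),h=h)[...,:2]
pv=W([320],[297],.064)[0]; print(pv)
hs=cv2.cvtColor(c["color"],cv2.COLOR_RGB2HSV)
m=(hs[...,0]>15)&(hs[...,0]<32)&(hs[...,1]>110)
v,u=np.nonzero(m); w=W(u,v,.0175)
for o in(pv,PIV2):
    d=w-o; r=np.hypot(*d.T); a=np.arctan2(d[:,1],d[:,0])-A0
    for lo,hi in((.07,.1),(.1,.13),(.13,.16),(.155,.178)):
        s=(r>lo)&(r<hi)&(np.abs(a-.8)<.1); print(lo,s.sum(),np.median(a[s]).round(4),a[s].mean().round(4))
im=c["color"][90:180,230:350,::-1]; cv2.imwrite("pics/zz.png",cv2.resize(im,None,fx=6,fy=6,interpolation=cv2.INTER_CUBIC))
for t in(.6,.8,1.): 
  f=A0+t; print(t,proj(c,[[pv[0]+.15*np.cos(f),pv[1]+.15*np.sin(f),.014]])[0])
E
```

```text
[ 0.4484052  -0.05916636]
0.07 101 0.796 0.796
0.1 103 0.7973 0.7976
0.13 89 0.7987 0.7987
0.155 66 0.7996 0.7997
0.07 101 0.7996 0.8
0.1 103 0.7998 0.8004
0.13 90 0.8008 0.8009
0.155 65 0.8015 0.8014
0.6 [312.98438935 140.11895709]
0.8 [283.72446732 144.48498862]
1.0 [256.46774861 154.48898116]
```

View pics/zz.png

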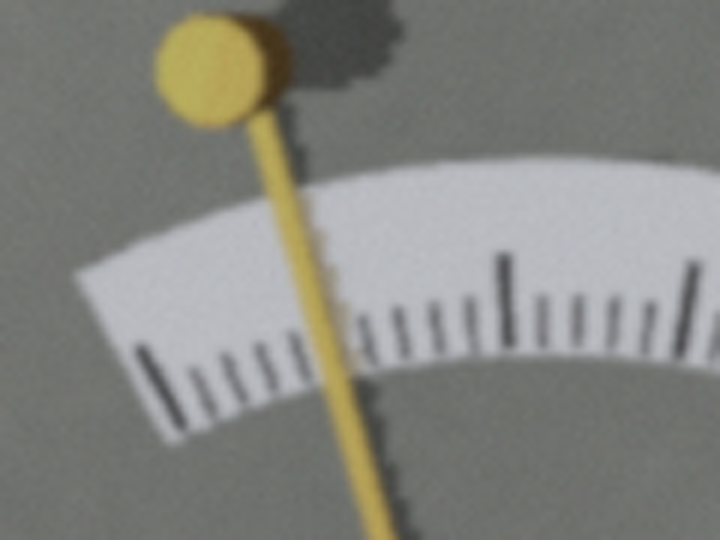

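```bash
python3 -c "
from cell import *
print(get_time_s(),hand_in())"
```

```text
the job is handed in; nothing more can be done
49.2583 None
```

The job is handed in at 49.3 s: I held the arm against the bump stop at about 17 N for over a second and eased it back to rest, and the marker is set and released at 0.80 rad, where the pointer stood (read as 0.80 to 0.81 rad).

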